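# Load the leaning tin rack up to the copper band

### The job

Stack two of the four spice tins in the leaning slotted tube, one on top of the other, choosing low or tall ones so that the top of the stack ends level with the copper band, between its lower and upper edges. Put each tin into the mouth in line with the tube and let it slide down; do not shift the band to suit. Leave the two spare tins standing on the table and the jam jar and bowl where they are.

Things in the scene. Friction and masses are not known exactly. Their poses are not given: they have to be found in the camera images.
- rack: fixed wooden foot of the tin rack, 190 x 130 x 20 mm, origin under its centre on the table. A wooden block and two thin struts on it carry the leaning tube
- tube: grey metal tube on the rack, leaning 25 degrees from vertical towards the robot, and turned up to 20 degrees about vertical. Origin: centre of its inner floor, 55 mm above the table; z runs up its axis to the open mouth, 140 mm from the floor. Tins slide down by their own weight, and rest against the lower side, up to 4 mm off the axis
- tube_mouth (a point): centre of the tube's mouth; axes as the tube's. The wall is four strips 3 mm thick, 18 mm wide, inner faces 32.5 mm from the axis, at 42 degrees either side of +x and -x, flaring out 20 degrees over the last 20 mm. Between them, open slots 37 mm wide on the +y and -y sides, where fingers fit from the mouth down to the band, and windows 30 mm wide on +x and -x
- band_mid (a point): centre of the copper-coloured band, a ring 24 mm high and 83 mm across, 75 mm inside, round the outside of the tube, axis along the tube's axis. This point lies on the axis halfway up the band; its edges are 12 mm below and above along the axis. Stiff to slide; its place along the tube differs each time
- band (a joint): how far the band is set up the tube, m: the middle of the band lies 64 mm + this value above the tube's inner floor (0 to 32 mm)
- tin_low_1: low round aluminium tin, closed, 60 mm diameter, 32 mm tall, 70 g give or take a third, yellow side and yellow disc on the lid. Stands upright on the table at the start. Origin at the centre of the tin (half its height above its underside), z is the tin's axis, pointing up at the start
- tin_low_2: second low round aluminium tin, closed, 60 mm diameter, 32 mm tall, 70 g give or take a third, yellow side and yellow disc on the lid. Stands upright on the table at the start. Origin at the centre of the tin (half its height above its underside), z is the tin's axis, pointing up at the start
- tin_tall_1: tall round aluminium tin, closed, 60 mm diameter, 48 mm tall, 100 g give or take a third, green side and green disc on the lid. Stands upright on the table at the start. Origin at the centre of the tin (half its height above its underside), z is the tin's axis, pointing up at the start
- tin_tall_2: second tall round aluminium tin, closed, 60 mm diameter, 48 mm tall, 100 g give or take a third, green side and green disc on the lid. Stands upright on the table at the start. Origin at the centre of the tin (half its height above its underside), z is the tin's axis, pointing up at the start
- jar: amber glass jam jar with red lid, 72 mm diameter, 100 mm tall, origin under its centre; a bystander
- bowl: grey stoneware bowl, 124 mm across, 60 mm tall, origin under its centre; a bystander
Things that resemble listed ones, but are neither listed nor needed, are in the scene too. Leave any blue or pink look-alike of the tin_low_1 alone.

How it is judged:
On the way, in this order (a step that is already met when the one before it is completed fails the run):
1. a first tin lies flat on the floor of the tube (((x of tin_low_1 in the frame of tube between -0.008 and 0.008 m and y of tin_low_1 in the frame of tube between -0.008 and 0.008 m and angle between the z axis of tin_low_1 and the z axis of tube, either way round below 0.12 rad and z of tin_low_1 in the frame of tube between 0.011 and 0.021 m) or (x of tin_low_2 in the frame of tube between -0.008 and 0.008 m and y of tin_low_2 in the frame of tube between -0.008 and 0.008 m and angle between the z axis of tin_low_2 and the z axis of tube, either way round below 0.12 rad and z of tin_low_2 in the frame of tube between 0.011 and 0.021 m) or (x of tin_tall_1 in the frame of tube between -0.008 and 0.008 m and y of tin_tall_1 in the frame of tube between -0.008 and 0.008 m and angle between the z axis of tin_tall_1 and the z axis of tube, either way round below 0.12 rad and z of tin_tall_1 in the frame of tube between 0.019 and 0.029 m) or (x of tin_tall_2 in the frame of tube between -0.008 and 0.008 m and y of tin_tall_2 in the frame of tube between -0.008 and 0.008 m and angle between the z axis of tin_tall_2 and the z axis of tube, either way round below 0.12 rad and z of tin_tall_2 in the frame of tube between 0.019 and 0.029 m))), for 0.2 s.
2. a second tin lies on it with its top level with the band (((x of tin_low_1 in the frame of tube between -0.008 and 0.008 m and y of tin_low_1 in the frame of tube between -0.008 and 0.008 m and angle between the z axis of tin_low_1 and the z axis of tube, either way round below 0.12 rad and z of tin_low_1 in the frame of band_mid between -0.028 and -0.004 m and linear speed of tin_low_1 below 0.02 m/s) or (x of tin_low_2 in the frame of tube between -0.008 and 0.008 m and y of tin_low_2 in the frame of tube between -0.008 and 0.008 m and angle between the z axis of tin_low_2 and the z axis of tube, either way round below 0.12 rad and z of tin_low_2 in the frame of band_mid between -0.028 and -0.004 m and linear speed of tin_low_2 below 0.02 m/s) or (x of tin_tall_1 in the frame of tube between -0.008 and 0.008 m and y of tin_tall_1 in the frame of tube between -0.008 and 0.008 m and angle between the z axis of tin_tall_1 and the z axis of tube, either way round below 0.12 rad and z of tin_tall_1 in the frame of band_mid between -0.036 and -0.012 m and linear speed of tin_tall_1 below 0.02 m/s) or (x of tin_tall_2 in the frame of tube between -0.008 and 0.008 m and y of tin_tall_2 in the frame of tube between -0.008 and 0.008 m and angle between the z axis of tin_tall_2 and the z axis of tube, either way round below 0.12 rad and z of tin_tall_2 in the frame of band_mid between -0.036 and -0.012 m and linear speed of tin_tall_2 below 0.02 m/s))), for 0.2 s.
At the end, for the whole second after the job is handed in: One tin lies flat on the tube's floor (within 5 mm), another in the tube above it at rest with its top face within 12 mm of the band's middle, so between its edges (both within 8 mm and 0.12 rad of the axis); every other tin is down on the table (((x of tin_low_1 in the frame of tube between -0.008 and 0.008 m and y of tin_low_1 in the frame of tube between -0.008 and 0.008 m and angle between the z axis of tin_low_1 and the z axis of tube, either way round below 0.12 rad and z of tin_low_1 in the frame of tube between 0.011 and 0.021 m) or (x of tin_low_2 in the frame of tube between -0.008 and 0.008 m and y of tin_low_2 in the frame of tube between -0.008 and 0.008 m and angle between the z axis of tin_low_2 and the z axis of tube, either way round below 0.12 rad and z of tin_low_2 in the frame of tube between 0.011 and 0.021 m) or (x of tin_tall_1 in the frame of tube between -0.008 and 0.008 m and y of tin_tall_1 in the frame of tube between -0.008 and 0.008 m and angle between the z axis of tin_tall_1 and the z axis of tube, either way round below 0.12 rad and z of tin_tall_1 in the frame of tube between 0.019 and 0.029 m) or (x of tin_tall_2 in the frame of tube between -0.008 and 0.008 m and y of tin_tall_2 in the frame of tube between -0.008 and 0.008 m and angle between the z axis of tin_tall_2 and the z axis of tube, either way round below 0.12 rad and z of tin_tall_2 in the frame of tube between 0.019 and 0.029 m)) and ((x of tin_low_1 in the frame of tube between -0.008 and 0.008 m and y of tin_low_1 in the frame of tube between -0.008 and 0.008 m and angle between the z axis of tin_low_1 and the z axis of tube, either way round below 0.12 rad and z of tin_low_1 in the frame of band_mid between -0.028 and -0.004 m and linear speed of tin_low_1 below 0.02 m/s) or (x of tin_low_2 in the frame of tube between -0.008 and 0.008 m and y of tin_low_2 in the frame of tube between -0.008 and 0.008 m and angle between the z axis of tin_low_2 and the z axis of tube, either way round below 0.12 rad and z of tin_low_2 in the frame of band_mid between -0.028 and -0.004 m and linear speed of tin_low_2 below 0.02 m/s) or (x of tin_tall_1 in the frame of tube between -0.008 and 0.008 m and y of tin_tall_1 in the frame of tube between -0.008 and 0.008 m and angle between the z axis of tin_tall_1 and the z axis of tube, either way round below 0.12 rad and z of tin_tall_1 in the frame of band_mid between -0.036 and -0.012 m and linear speed of tin_tall_1 below 0.02 m/s) or (x of tin_tall_2 in the frame of tube between -0.008 and 0.008 m and y of tin_tall_2 in the frame of tube between -0.008 and 0.008 m and angle between the z axis of tin_tall_2 and the z axis of tube, either way round below 0.12 rad and z of tin_tall_2 in the frame of band_mid between -0.036 and -0.012 m and linear speed of tin_tall_2 below 0.02 m/s)) and (height (world z) of tin_low_1 below 0.04 m or z of tin_low_1 in the frame of band_mid below -0.004 m) and (height (world z) of tin_low_2 below 0.04 m or z of tin_low_2 in the frame of band_mid below -0.004 m) and (height (world z) of tin_tall_1 below 0.04 m or z of tin_tall_1 in the frame of band_mid below -0.012 m) and (height (world z) of tin_tall_2 below 0.04 m or z of tin_tall_2 in the frame of band_mid below -0.012 m)); the robot touches nothing.
It fails at once if the band is slid by more than 5 mm (distance of band_mid from where it was at the start of the episode above 0.005 m).
It fails at once if the jar is moved by more than 20 mm (distance of jar from where it was at the start of the episode above 0.02 m).
It fails at once if the bowl is moved by more than 20 mm (distance of bowl from where it was at the start of the episode above 0.02 m).
It also fails if it takes over 64 s, if anything falls off the work surface, if the arm or the gripper's body presses on something with over 40 N, if the wrist force passes 120 N, or if a joint passes its speed limit or range.

### The arm

A 7-joint arm with a two-finger parallel gripper is mounted at the origin on the work surface. World frame = base frame: x ahead of the robot, y to its left, z up, the work surface at z = 0. Lengths are in m, angles in rad, forces in N, time in s.
With the tool pointing down it reaches from about 0.4 to 0.85 m from the base axis. Payload 4.4 kg.
Tool frame: the origin (TCP) lies at the very end of the fingers, on their centre line; the grasp point (between the pads) lies 19 mm behind it; z points along the fingers, x is the direction in which the jaws open and shut, and the axes are right-handed (so a half turn about z gives the same grasp; the last joint's range is limited). The gripper opens to 94 mm and grips with 3 to 60 N. Pads are 16 mm wide; open, the fingers measure 119 mm over their backs; the gripper's body (75 mm by 177 mm) begins 78 mm behind the grasp point.
Start: joints at [1.216, 0.628, 0.038, 1.517, -0.027, 0.996, -0.02], TCP at [0.185, -0.623, 0.18] pointing down, gripper open.
Joint ranges: [-3.06, 3.06], [-0.37, 2.12], [-1.25, 1.32], [0.18, 2.47], [-1.1, 4.24], [0.23, 1.98], [-2.94, 2.94]. Speed limits (rad/s): [2.57, 2.57, 3.14, 3.14, 3.14, 3.14, 3.14].

### API

Orientations are given as a rotation vector (axis times angle).
In Python, from cell import manip, eyes, job_done gives the robot as it stands.
- The arm moves only by the shell command python3 -m creep 'ROWS' [FORCE]. ROWS is JSON, a list of rows, each a list of 5 numbers: the shift along the tool's x, y, z in cm, then the turn about the tool's z in degrees, then the gripper's target within -1 to 1 (shut at 1, half-way at 0, fully open at -1). In form: [[x, y, z, twist, hand], ...]. A call has 1 to 12 rows; each row is the pose to reach, as a shift and turn from the pose commanded when the call began, along the tool's axes at that moment; what a row does not reach only later rows make up. A row lasts 1/10 s, in which the tool goes at most 50 mm and 8.59 degrees, less where a joint would pass 70% of its speed; a pose out of reach is approached as far as the arm can. A call with a gripper value outside its range is refused whole. The fingers move at their own pace and stop on an object; FORCE is the grip in N (left out, the last holds). Time passes only in rows, so rows that repeat a pose let the fingers close. It gives the time, the measured TCP pose, the force and the opening at its end, in the units of the state.
- manip.get_obs(): the state, without advancing time (a new reading comes with each control period).
- eyes.read_camera(name): name is "scene" or "top" or "wrist"; returns the picture (400x640x3 uint8, red, green, blue); there is no depth.
- eyes.camera_info(name): a dict with "fovy" (degrees; the focal length in pixels is half the picture's height over the tangent of half this angle, whatever the lens; pixels are square), "cx", "cy" (the principal point, pixels), "T" (4x4, takes a point from camera to world coordinates); the wrist camera has in their place "tool_from_camera" (4x4, takes a point from camera to tool coordinates, whose origin is the TCP and whose axes are the tool frame's). Camera axes: x right, y down, z forward; pixel columns grow to the right and rows downward; lengths in m; the calibration is good to about 2 mm. A picture is of the moment at which its call begins: read the wrist's pose just before it. camera_info takes no time and is no camera call.
- job_done(): hands the job in, once; it reports no verdict.
The state is a dict: "time": time; "q": joint angles; "joint_velocities": joint speeds; "tau": joint torques, N m; "position": TCP position; "tool_rot": TCP orientation; "ft_force": force on the tool from outside, world axes, zero at the start; "torque": the same for the moment, N m; "gripper_width": opening from 0.0 (shut) to 1.0 (fully open).
Only numpy, scipy, OpenCV 4.12 (cv2) and the standard library are available. Lean on these libraries where they do the work, as an engineer would, in place of code of your own. Each camera call takes 0.05 s, during which the arm holds its last target. There are 200 camera calls.

## Working session

There is one attempt and no reset: what is moved stays moved. The work goes in short steps, Python scripts to look and compute and a shell command to move; the robot and the scene stay as the last step left them, time stands still between calls to the robot, and variables do not carry over. Pictures are saved under pics/ and viewed, about 8 in all and at most 12, crops included, and the job is handed in when it is done.

```bash
ls; mkdir -p pics; cat > h.py <<'E'
import numpy as np,cv2
from scipy.spatial.transform import Rotation as R
from cell import manip,eyes,job_done
def cam(n):
    i=eyes.camera_info(n); o=manip.get_obs()
    if 'T' in i: T=np.array(i['T'])
    else:
        W=np.eye(4);W[:3,:3]=R.from_rotvec(o['tool_rot']).as_matrix();W[:3,3]=o['position'];T=W@np.array(i['tool_from_camera'])
    f=200/np.tan(np.radians(i['fovy'])/2)
    return dict(T=T,f=f,cx=i['cx'],cy=i['cy'])
def ray(c,u,v):
    d=c['T'][:3,:3]@np.array([(u-c['cx'])/c['f'],(v-c['cy'])/c['f'],1]);return c['T'][:3,3],d
def onz(c,u,v,z):
    p,d=ray(c,u,v);return p+d*(z-p[2])/d[2]
def proj(c,P):
    q=np.linalg.inv(c['T'])@np.append(P,1);return np.array([c['f']*q[0]/q[2]+c['cx'],c['f']*q[1]/q[2]+c['cy']])
def snap(n,name,crop=None,k=1):
    c=cam(n);im=eyes.read_camera(n)
    cv2.imwrite('pics/raw_'+name+'.png',im[...,::-1])
    if crop: a,b,w,h=crop;im=im[b:b+h,a:a+w]
    im=cv2.resize(im,None,fx=k,fy=k,interpolation=cv2.INTER_CUBIC)
    cv2.imwrite('pics/'+name+'.png',im[...,::-1]);return c,im
E
python3 - <<'E'
from h import *
np.set_printoptions(precision=4,suppress=True)
for n in ('scene','top','wrist'): print(n,eyes.camera_info(n))
print(manip.get_obs())
a=snap('scene','s0')[1];b=snap('top','t0')[1]
cv2.imwrite('pics/both.png',cv2.resize(np.vstack([a,b]),None,fx=.75,fy=.75)[...,::-1])
E
```

```text
pics
scene {'fovy': 52.598511233862, 'cx': 320.2659879445043, 'cy': 196.7209318631318, 'T': array([[-0.3395,  0.7869, -0.5153,  1.1919],
       [ 0.9406,  0.2885, -0.1793,  0.1706],
       [ 0.0076, -0.5456, -0.838 ,  1.1595],
       [ 0.    ,  0.    ,  0.    ,  1.    ]])}
top {'fovy': 52.39249621278267, 'cx': 321.0002502550395, 'cy': 196.22379790358409, 'T': array([[ 0.0026, -0.9841,  0.1774,  0.3251],
       [-0.9999, -0.0052, -0.0141, -0.0347],
       [ 0.0148, -0.1773, -0.984 ,  1.4227],
       [ 0.    ,  0.    ,  0.    ,  1.    ]])}
wrist {'fovy': 64.7542404588633, 'cx': 320.43354867233336, 'cy': 200.2538178694604, 'tool_from_camera': array([[ 1.    , -0.0002, -0.0008, -0.    ],
       [ 0.0004,  0.9656,  0.2602, -0.0751],
       [ 0.0007, -0.2602,  0.9656, -0.2038],
       [ 0.    ,  0.    ,  0.    ,  1.    ]])}
{'time': 0.0, 'q': array([ 1.2162,  0.6294,  0.0385,  1.5183, -0.027 ,  0.9963, -0.02  ]), 'joint_velocities': array([ 0.0022, -0.0008,  0.0019,  0.0001, -0.0006, -0.0006,  0.0012]), 'tau': array([ -0.0008, -54.9717,   1.1433, -18.6632,  -0.0522,   0.0236,
         0.0002]), 'position': array([ 0.1849, -0.6224,  0.1794]), 'tool_rot': array([-2.5171,  1.878 ,  0.0024]), 'ft_force': array([0.3687, 0.6342, 0.4304]), 'torque': array([0.059 , 0.0074, 0.0143]), 'gripper_width': 1.0009126316016645}
```

View pics/both.png

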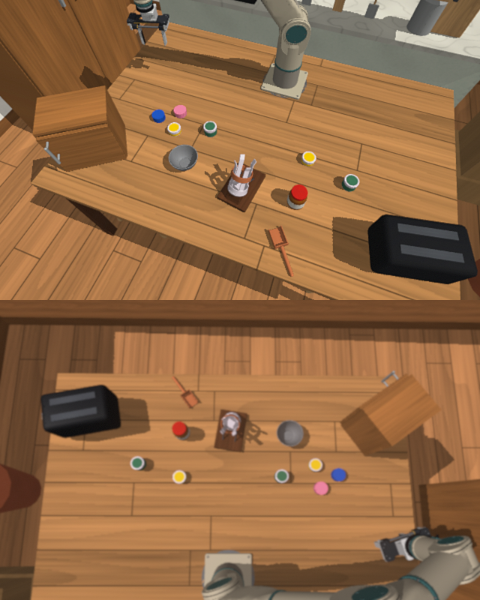

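```bash
python3 - <<'E'
import cv2,numpy as np
s=cv2.imread('pics/raw_s0.png');t=cv2.imread('pics/raw_t0.png')
def g(im,a,b,w,h,k):
    o=cv2.resize(im[b:b+h,a:a+w],None,fx=k,fy=k,interpolation=cv2.INTER_CUBIC)
    for x in range((a+9)//10*10,a+w,10): cv2.putText(o,str(x),((x-a)*k-10,8),0,.3,(255,255,255),1); cv2.line(o,((x-a)*k,10),((x-a)*k,14),(255,255,255),1)
    for y in range((b+9)//10*10,b+h,10): cv2.putText(o,str(y),(0,(y-b)*k+3),0,.3,(255,255,255),1); cv2.line(o,(22,(y-b)*k),(26,(y-b)*k),(255,255,255),1)
    return o
cv2.imwrite('pics/tube0.png',np.hstack([g(s,280,195,80,90,5),g(t,270,130,80,90,5)]))
# coloured blobs
hsv=cv2.cvtColor(t,cv2.COLOR_BGR2HSV)
for n,lo,hi in (('yellow',(22,120,120),(35,255,255)),('green',(60,60,30),(95,255,255))):
  for nm,im in (('scene',s),('top',t)):
    m=cv2.inRange(cv2.cvtColor(im,cv2.COLOR_BGR2HSV),lo,hi)
    k,l,st,c=cv2.connectedComponentsWithStats(m)
    print(n,nm,[(st[i].tolist(),c[i].round(1).tolist()) for i in range(1,k) if st[i][4]>25])
E
```

```text
yellow scene [([225, 165, 13, 10, 109], [231.2, 169.5]), ([405, 204, 14, 12, 128], [411.9, 209.0])]
yellow top [([415, 214, 12, 12, 111], [420.7, 219.2]), ([233, 230, 12, 12, 120], [238.5, 235.4])]
green scene [([180, 0, 23, 10, 79], [192.3, 5.8]), ([381, 34, 28, 24, 478], [394.4, 45.4]), ([367, 84, 34, 12, 67], [382.4, 92.1]), ([274, 163, 12, 10, 99], [279.5, 167.7]), ([273, 174, 16, 8, 57], [280.5, 178.6]), ([462, 234, 15, 13, 146], [469.0, 240.1]), ([456, 242, 17, 13, 67], [461.9, 249.8])]
green top [([177, 212, 12, 11, 100], [182.2, 216.9]), ([371, 229, 11, 11, 92], [375.6, 234.1]), ([585, 316, 32, 8, 161], [600.5, 319.7]), ([536, 368, 21, 5, 61], [546.8, 369.5]), ([559, 372, 24, 24, 126], [570.5, 382.6]), ([471, 383, 46, 17, 549], [493.1, 391.4])]
```

View pics/tube0.png

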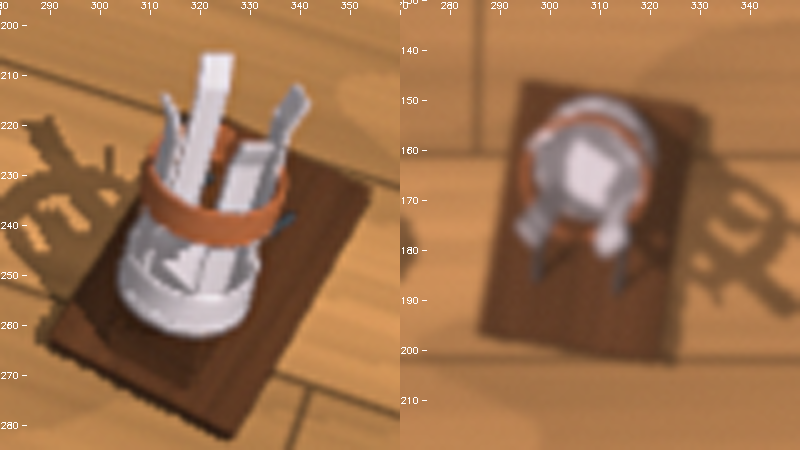

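```bash
cat > tube.py <<'E'
from h import *
def frame(x,y,yaw):
    a=np.radians(25);Rz=R.from_euler('z',yaw,degrees=True).as_matrix()
    z=Rz@[-np.sin(a),0,np.cos(a)];yy=Rz@[0,1,0];T=np.eye(4)
    T[:3,:3]=np.c_[np.cross(yy,z),yy,z];T[:3,3]=[x,y,.055];return T
def curves(x,y,yaw,b):
    T=frame(x,y,yaw);C=[]
    th=np.linspace(0,2*np.pi,60)
    for z in (.052+b,.076+b): C.append(np.c_[.0415*np.cos(th),.0415*np.sin(th),0*th+z])
    for a in np.radians([42,-42,138,222]):
        e=np.array([np.cos(a),np.sin(a),0]);t=np.array([-e[1],e[0],0])
        k=[(.034,0,-1),(.034,.12,-1),(.0408,.139,-1),(.0408,.139,1),(.034,.12,1),(.034,0,1)]
        C.append(np.array([e*r+t*.009*s+[0,0,z] for r,z,s in k]))
    return [c@T[:3,:3].T+T[:3,3] for c in C]
def draw(im,c,p,k,a,b):
    for i,C in enumerate(curves(*p)):
        q=np.array([(proj(c,P)-[a,b]+.5)*k for P in C]).astype(int)
        cv2.polylines(im,[q],False,[(0,0,255),(0,0,255),(0,255,0),(0,255,255),(255,0,255),(255,255,0)][i],1)
E
python3 - <<'E'
from tube import *
from scipy.optimize import least_squares
np.set_printoptions(precision=4,suppress=True)
s,t=cam('scene'),cam('top')
for n,z,S,T in (('low',.032,[(231.2,169.5),(411.9,209)],[(420.7,219.2),(238.5,235.4)]),('tall',.048,[(279.5,167.7),(469,240.1)],[(375.6,234.1),(182.2,216.9)])):
    for a,b in zip(S,T): print(n,onz(s,*a,z),onz(t,*b,z))
cs=[onz(t,*p,.02)[:2] for p in ((295,146),(330.5,152),(325,202.5),(286.5,197))]
print('rack top',np.array(cs),np.mean(cs,0)); 
cs2=[onz(s,*p,.02)[:2] for p in ((290,262),(326.5,282),(353.5,232.5))];print('rack scene',np.array(cs2))
for c in(cs,):
  d=c[0]-c[3];e=c[1]-c[2];f=c[0]-c[1];print([np.degrees(np.arctan2(v[1],v[0])) for v in(d,e,f)],[np.linalg.norm(v) for v in (d,e,f)])
# band centre triangulate
r=[ray(s,323,232.5),ray(t,307.8,164.8)]
A=np.vstack([np.c_[np.eye(3),-np.outer(d,np.eye(2)[i])] for i,(o,d) in enumerate(r)]);x=np.linalg.lstsq(A,np.hstack([o for o,d in r]),rcond=None)[0]
print('band',x[:3])
h=x[2]-.055;yaw=np.degrees(np.arctan2((np.array(cs[0])-cs[3])[1],(np.array(cs[0])-cs[3])[0]))
L=h/np.cos(np.radians(25));print('along',L,'b',L-.064)
T=frame(0,0,yaw);o=x[:3]-T[:3,2]*L;p=(o[0],o[1],yaw,L-.064);print(p)
out=[]
for n,c,(a,b) in(('s0',s,(280,195)),('t0',t,(270,130))):
    im=cv2.imread(f'pics/raw_{n}.png')[b:b+90,a:a+80];im=cv2.resize(im,None,fx=5,fy=5,interpolation=cv2.INTER_CUBIC);draw(im,c,p,5,a,b);out.append(im)
cv2.imwrite('pics/fit0.png',np.hstack(out))
E
```

```text
low [ 0.4989 -0.399   0.032 ] [ 0.497  -0.3993  0.032 ]
low [0.4405 0.2268 0.032 ] [0.4387 0.2261 0.032 ]
tall [ 0.4447 -0.239   0.048 ] [ 0.4436 -0.2397  0.048 ]
tall [0.5007 0.4161 0.048 ] [0.4993 0.4157 0.048 ]
rack top [[ 0.7604  0.0388]
 [ 0.739  -0.0884]
 [ 0.5558 -0.0689]
 [ 0.5746  0.0659]] [ 0.6574 -0.0131]
rack scene [[ 0.7455 -0.0791]
 [ 0.7677  0.0463]
 [ 0.5825  0.0722]]
[np.float64(-8.31359032010679), np.float64(-6.083714934906872), np.float64(80.45506805818903)] [np.float64(0.1877229662034091), np.float64(0.1842260347147288), np.float64(0.12900158225605812)]
band [ 0.6652 -0.0062  0.1164]
along 0.06774953015690073 b 0.0037495301569007294
(np.float64(0.6935752193562424), np.float64(-0.010330396869470185), np.float64(-8.31359032010679), np.float64(0.0037495301569007294))
```

View pics/fit0.png

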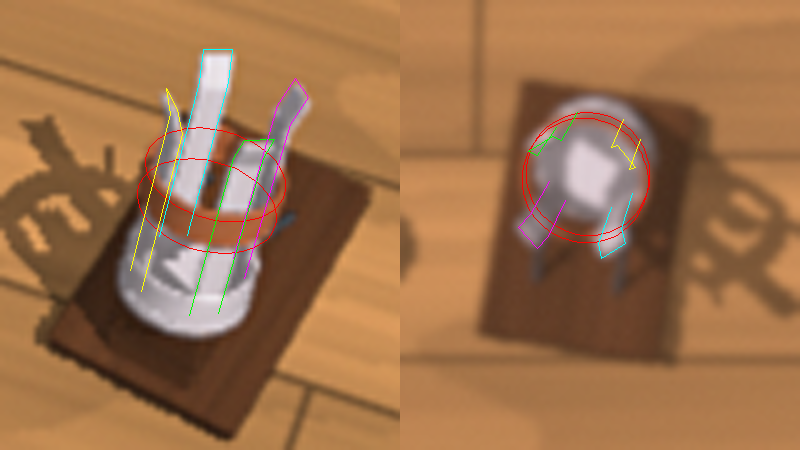

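```bash
cat > go.py <<'E'
import sys;from h import *
# target TCP x y z and jaw yaw (deg) -> tool-axes shift in cm, twist in deg
def go(x,y,z,yaw):
    o=manip.get_obs();M=R.from_rotvec(o['tool_rot']).as_matrix()
    d=M.T@(np.array([x,y,z])-o['position'])*100
    cur=np.degrees(np.arctan2(M[1,0],M[0,0]));w=(yaw-cur+180)%360-180
    print('shift cm',d.round(2),'twist',round(-w,1),'now',o['position'].round(4),'yaw',round(cur,1),'tilt',np.round(M[:,2],3),'F',o['ft_force'].round(1),'w',round(o['gripper_width'],3),'t',round(o['time'],1),'q7',round(o['q'][6],2))
if __name__=='__main__': go(*map(float,sys.argv[1:5]))
E
python3 go.py .60 -.02 .30 81.7
```

```text
shift cm [-45.95 -56.94 -11.98] twist -155.2 now [ 0.185  -0.6225  0.1795] yaw -73.5 tilt [-0.     0.002 -1.   ] F [-1.4 -0.3 -1. ] w 1.002 t 0.1 q7 -0.02
```

```bash
python3 -m creep '[[-46,-57,-12,-100,-1],[-46,-57,-12,-100,-1],[-46,-57,-12,-100,-1],[-46,-57,-12,-100,-1],[-46,-57,-12,-100,-1],[-46,-57,-12,-100,-1],[-46,-57,-12,-100,-1],[-46,-57,-12,-100,-1],[-46,-57,-12,-100,-1],[-46,-57,-12,-100,-1],[-46,-57,-12,-100,-1],[-46,-57,-12,-100,-1]]'; python3 go.py .60 -.02 .30 81.7
```

```text
time: 1.3
position: [0.5214, -0.1338, 0.2775]
tool_rot: [3.056, 0.728, -0.001]
ft_force: [0.5, -0.5, -0.8]
gripper_width: 0.998
shift cm [12.14 -6.61 -2.25] twist -54.9 now [ 0.5214 -0.1338  0.2775] yaw 26.8 tilt [-0. -0. -1.] F [ 0.5 -0.5 -0.8] w 0.998 t 1.3 q7 0.44
```

```bash
python3 -m creep '[[12,-6.6,-2.2,-55,-1],[12,-6.6,-2.2,-55,-1],[12,-6.6,-2.2,-55,-1],[12,-6.6,-2.2,-55,-1],[12,-6.6,-2.2,-55,-1],[12,-6.6,-2.2,-55,-1],[12,-6.6,-2.2,-55,-1],[12,-6.6,-2.2,-55,-1],[12,-6.6,-2.2,-55,-1]]'; python3 - <<'E'
from tube import *
import pickle
c,_=snap('wrist','w0')
pickle.dump(c,open('w0.pkl','wb'))
from go import go; go(.6,-.02,.3,81.7)
a,b=180,60
im=cv2.imread('pics/raw_w0.png')[b:b+300,a:a+280];im=cv2.resize(im,None,fx=2,fy=2,interpolation=cv2.INTER_CUBIC)
draw(im,c,(.6936,-.0103,-8.3,.0037),2,a,b)
for x in range(a,a+280,20): cv2.putText(im,str(x),((x-a)*2-8,8),0,.3,(255,255,255),1)
for y in range(b,b+300,20): cv2.putText(im,str(y),(0,(y-b)*2+3),0,.3,(255,255,255),1)
cv2.imwrite('pics/w0g.png',im)
E
```

```text
time: 2.2
position: [0.5986, -0.023, 0.299]
tool_rot: [-2.381, -2.049, 0.001]
ft_force: [0.6, -0.8, 0.7]
gripper_width: 0.999
shift cm [ 0.31  0.09 -0.09] twist -0.2 now [ 0.5986 -0.0229  0.2991] yaw 81.5 tilt [-0. -0. -1.] F [0.4 0.4 0.4] w 0.997 t 2.2 q7 1.07
```

View pics/w0g.png

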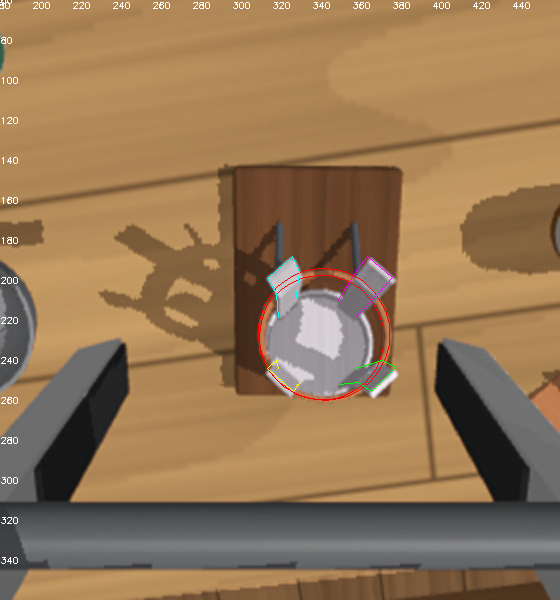

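```bash
cat > fit.py <<'E'
from tube import *
import pickle
from scipy.optimize import least_squares
np.set_printoptions(precision=4,suppress=True)
s=cam('scene');im=cv2.imread('pics/raw_s0.png')
hsv=cv2.cvtColor(im,cv2.COLOR_BGR2HSV).astype(int)
for u in range(308,338,3):
    col=[(v,tuple(im[v,u][::-1])) for v in range(216,250)]
    # copper: red-blue strong, and saturated
    m=[v for v,p in col if int(p[0])-int(p[2])>85 and int(p[0])-int(p[1])>58]
    print(u,m[:1],m[-1:],len(m))
print([(v,im[v,323][::-1].tolist()) for v in range(228,252)])
E
python3 fit.py
```

```text
308 [] [] 0
311 [222] [231] 3
314 [] [] 0
317 [237] [241] 5
320 [237] [242] 6
323 [224] [243] 10
326 [221] [243] 8
329 [238] [243] 6
332 [237] [241] 5
335 [234] [237] 4
[(228, [96, 53, 26]), (229, [96, 54, 28]), (230, [94, 59, 39]), (231, [96, 59, 35]), (232, [99, 61, 38]), (233, [98, 65, 49]), (234, [103, 76, 67]), (235, [118, 102, 101]), (236, [130, 113, 113]), (237, [180, 115, 88]), (238, [172, 99, 62]), (239, [165, 94, 56]), (240, [167, 96, 60]), (241, [167, 97, 59]), (242, [166, 95, 56]), (243, [163, 91, 56]), (244, [147, 115, 109]), (245, [198, 189, 194]), (246, [210, 202, 206]), (247, [209, 199, 203]), (248, [210, 198, 203]), (249, [208, 198, 202]), (250, [207, 197, 201]), (251, [207, 197, 202])]
```

```bash
cat > fit.py <<'E'
from tube import *
import pickle
from scipy.optimize import least_squares
np.set_printoptions(precision=4,suppress=True)
s=cam('scene');w=pickle.load(open('w0.pkl','rb'))
# curve idx: 2:+42 3:-42 4:138 5:222 ; corner 2 (s=-1), 3 (s=+1)
S={(5,3):(320.1,205.3),(5,2):(326.1,205.3),(2,2):None}
W={}
z2=lambda x,y:(x/2+179.5,y/2+59.5)
Wpts={5:[z2(268,277),z2(293,257)],4:[z2(369,257),z2(395,279)],2:[z2(370,397),z2(397,373)],3:[z2(267,373),z2(290,396)]}
Spts={5:[(320.1,205.3),(326.1,205.3)],4:[(338.5,211.3),(341.5,214.9)],2:[(328.1,222.9),(333.7,222.5)]}
low={317:241.5,320:242.5,323:243.5,326:243.6,329:243.3,332:241.5,335:237.7}
def res(p):
    x,y,yaw,b,du,dv=p;C=curves(x/1000,y/1000,yaw,b/1000);r=[]
    for c,P,o in((w,Wpts,(0,0)),(s,Spts,(du,dv))):
        for k,v in P.items():   # tip mid points
            m=(proj(c,C[k][2])+proj(c,C[k][3]))/2+o
            r+=list((m-np.mean(v,0))*(1 if c is s else .5))
    q=np.array([proj(s,P) for P in C[0]])+[du,dv]
    lo=q[q[:,1]>q[:,1].mean()];lo=lo[lo[:,0].argsort()]
    r+=[np.interp(u,lo[:,0],lo[:,1])-v for u,v in low.items()]
    return np.array(r)
f=least_squares(res,[693,-10,-8,4,0,0]);print(f.x);print(f.fun.round(1))
J=np.linalg.inv(f.jac.T@f.jac);print('sd',np.sqrt(np.diag(J)))
C=curves(f.x[0]/1e3,f.x[1]/1e3,f.x[2],f.x[3]/1e3)
q=np.array([proj(s,P) for P in C[1]])+f.x[4:];print('top ring front max row',q[:,1].max(),'(seen 236.7..237.5)')
T=frame(f.x[0]/1e3,f.x[1]/1e3,f.x[2]);print('mouth',T[:3,3]+.14*T[:3,2],'axis',T[:3,2])
for n,pts in (('near',[z2(235,167),z2(402,168)]),('far',[z2(235,394),z2(388,395)])): print(n,[onz(w,*p,.02)[:2] for p in pts])
E
python3 fit.py
```

```text
[694.8546 -11.4467  -9.2794  13.0453   0.1211   0.2775]
[ 0.1  0.6 -0.3  0.6 -0.2 -0.5  0.3 -0.7  0.1 -0.3 -0.  -0.1  0.2  0.5
  0.4  0.3 -0.2 -0.3 -0.4  0.1 -0. ]
sd [1.1509 1.5772 1.1691 2.534  0.4975 0.6529]
top ring front max row 237.05365588695187 (seen 236.7..237.5)
mouth [ 0.6365 -0.0019  0.1819] axis [-0.4171  0.0681  0.9063]
near [array([ 0.5576, -0.0526]), array([0.5772, 0.0721])]
far [array([ 0.7414, -0.0839]), array([0.7613, 0.0418])]
```

```bash
python3 go.py .498 -.3995 .10 81
```

```text
shift cm [-38.73  -4.35  19.92] twist 0.5 now [ 0.5986 -0.0229  0.2991] yaw 81.5 tilt [-0. -0. -1.] F [0.4 0.4 0.4] w 0.997 t 2.2 q7 1.07
```

```bash
python3 -m creep '[[-38.7,-4.3,19.9,0.5,-1],[-38.7,-4.3,19.9,0.5,-1],[-38.7,-4.3,19.9,0.5,-1],[-38.7,-4.3,19.9,0.5,-1],[-38.7,-4.3,19.9,0.5,-1],[-38.7,-4.3,19.9,0.5,-1],[-38.7,-4.3,19.9,0.5,-1],[-38.7,-4.3,19.9,0.5,-1],[-38.7,-4.3,19.9,0.5,-1],[-38.7,-4.3,19.9,0.5,-1],[-38.7,-4.3,19.9,0.5,-1],[-38.7,-4.3,19.9,0.5,-1]]'; python3 - <<'E'
from h import *
from go import go
go(.498,-.3995,.003,81)
c,im=snap('wrist','w1')
b=cv2.inRange(cv2.cvtColor(im,cv2.COLOR_RGB2HSV),(22,120,100),(35,255,255))
k,l,st,ce=cv2.connectedComponentsWithStats(b)
print([(st[i].tolist(),ce[i].round(1),onz(c,*ce[i],.032).round(4)) for i in range(1,k) if st[i][4]>300])
E
```

```text
time: 3.45
position: [0.5008, -0.3975, 0.1011]
tool_rot: [2.386, 2.043, 0.003]
ft_force: [0.2, 0.3, -0.1]
gripper_width: 0.999
shift cm [-0.25 -0.26  9.81] twist 0.1 now [ 0.5008 -0.3975  0.1011] yaw 81.1 tilt [ 0.002  0.001 -1.   ] F [ 0.2  0.3 -0.1] w 0.999 t 3.5 q7 1.57
[([292, 173, 53, 51, 2115], array([318.5, 198.4]), array([ 0.4963, -0.3986,  0.032 ]))]
```

```bash
python3 -m creep '[[-0.2,-0.4,5,0,-1],[-0.2,-0.4,9,0,-1],[-0.2,-0.4,9.7,0,-1],[-0.2,-0.4,9.7,0,-1],[-0.2,-0.4,9.7,0,1],[-0.2,-0.4,9.7,0,1],[-0.2,-0.4,9.7,0,1],[-0.2,-0.4,9.7,0,1],[-0.2,-0.4,9.7,0,1],[-0.2,-0.4,9.7,0,1]]' 15;  python3 go.py .498 -.399 .003 81
```

```text
time: 4.5
position: [0.4955, -0.4008, 0.004]
tool_rot: [2.388, 2.04, 0.0]
ft_force: [-0.3, 1.3, 4.5]
gripper_width: 0.626
shift cm [0.22 0.22 0.1 ] twist 0.0 now [ 0.4955 -0.4008  0.004 ] yaw 81.0 tilt [ 0.001 -0.001 -1.   ] F [-0.3  1.3  4.5] w 0.626 t 4.5 q7 1.5
```

```bash
python3 -m creep '[[0,0,-5,0,1],[0,0,-9.6,0,1],[0,0,-9.6,0,1]]'; python3 go.py .542 -.0024 .10 81
```

```text
time: 4.8
position: [0.4995, -0.4024, 0.1054]
tool_rot: [2.38, 2.034, 0.006]
ft_force: [0.8, -0.3, -0.0]
gripper_width: 0.627
shift cm [40.17 -2.04  0.36] twist 0.0 now [ 0.4995 -0.4024  0.1054] yaw 81.0 tilt [ 0.009 -0.006 -1.   ] F [ 0.8 -0.3 -0. ] w 0.627 t 4.8 q7 1.57
```

```bash
python3 -m creep '[[40.2,-1.9,0,0,1],[40.2,-1.9,0,0,1],[40.2,-1.9,0,0,1],[40.2,-1.9,0,0,1],[40.2,-1.9,0,0,1],[40.2,-1.9,0,0,1],[40.2,-1.9,0,0,1],[40.2,-1.9,0,0,1],[40.2,-1.9,0,0,1],[40.2,-1.9,0,0,1],[40.2,-1.9,0,0,1],[40.2,-1.9,0,0,1]]'; python3 go.py .542 -.0024 .026 81;
```

```text
time: 6.0
position: [0.5385, -0.0029, 0.0988]
tool_rot: [2.391, 2.037, -0.002]
ft_force: [-0.7, 0.4, -0.6]
gripper_width: 0.627
shift cm [0.11 0.34 7.28] twist -0.1 now [ 0.5385 -0.0029  0.0988] yaw 80.9 tilt [-0.001 -0.001 -1.   ] F [-0.7  0.4 -0.6] w 0.627 t 6.0 q7 0.85
```

```bash
python3 -m creep '[[0.1,0.3,4,0,1],[0.1,0.3,7,0,1],[0.1,0.3,7,0,1],[0.1,0.3,7.3,0,1],[0.1,0.3,7.3,0,1]]'; python3 go.py .542 -.0024 .020 81;python3 -m creep '[[0,0,0.3,0,1],[0,0,0.5,0,1],[0,0,0.5,0,1]]'; python3 go.py .542 -.0024 .015 81
```

```text
time: 6.5
position: [0.5429, -0.0004, 0.0273]
tool_rot: [2.388, 2.039, 0.002]
ft_force: [0.2, 0.0, -0.7]
gripper_width: 0.628
shift cm [-0.21 -0.06  0.73] twist -0.0 now [ 5.429e-01 -4.000e-04  2.730e-02] yaw 81.0 tilt [ 0.002  0.    -1.   ] F [ 0.2  0.  -0.7] w 0.628 t 6.5 q7 0.76
time: 6.8
position: [0.5422, -0.0, 0.0219]
tool_rot: [2.388, 2.041, 0.001]
ft_force: [-1.9, 0.2, 2.4]
gripper_width: 0.627
shift cm [-0.24  0.02  0.69] twist 0.0 now [ 0.5422 -0.      0.0219] yaw 81.0 tilt [ 0.001 -0.    -1.   ] F [-1.9  0.2  2.4] w 0.627 t 6.8 q7 0.75
```

Contact at about the expected height. Keep pressing slowly down to the tilt.

```bash
python3 -m creep '[[0,0,0.2,0,1],[0,0,0.4,0,1],[0,0,0.6,0,1],[0,0,0.7,0,1],[0,0,0.7,0,1]]'; python3 - <<'E'
from h import *
from go import go
go(.542,-.0024,.015,81)
c,a=snap('scene','s2',(230,150,160,120),4);c,b=snap('wrist','w2',(200,60,240,240),2)
cv2.imwrite('pics/v2.png',np.hstack([cv2.resize(a,(480,360)),cv2.resize(b[:,:],(360,360))])[...,::-1][:, :800])
E
```

```text
time: 7.3
position: [0.5413, 0.0001, 0.0139]
tool_rot: [-2.387, -2.041, 0.002]
ft_force: [-2.6, 0.4, 3.7]
gripper_width: 0.631
shift cm [-0.24  0.11 -0.11] twist 0.1 now [5.413e-01 1.000e-04 1.390e-02] yaw 81.1 tilt [-0.001 -0.    -1.   ] F [-2.6  0.4  3.7] w 0.631 t 7.3 q7 0.74
```

View pics/v2.png

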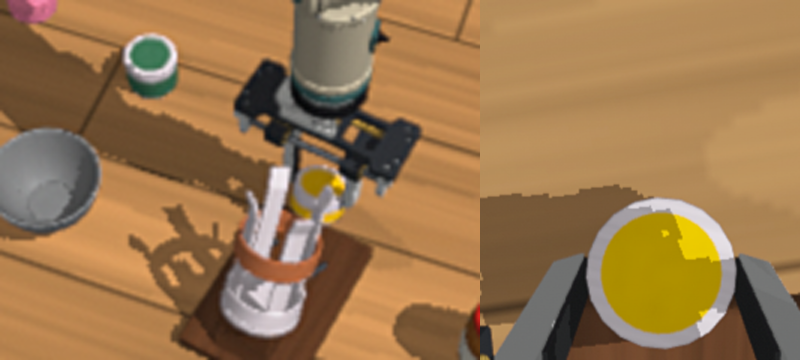

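```bash
cat > tilt.py <<'E'
from h import *
import sys
from scipy.optimize import least_squares
# tilt of the held tin (about jaw axis) from the rim of its lid disc in the wrist picture
def tilt(name,lo,hi,topz,Rd=None):
    c,im=snap('wrist',name);I=eyes.camera_info('wrist');T=np.array(I['tool_from_camera'])
    m=cv2.inRange(cv2.cvtColor(im,cv2.COLOR_RGB2HSV),lo,hi);k,l,st,ce=cv2.connectedComponentsWithStats(m)
    i=1+np.argmax(st[1:,4]);cn=max(cv2.findContours((l==i).astype(np.uint8),0,1)[0],key=cv2.contourArea)
    h=cv2.convexHull(cn)[:,0].astype(float)
    h=cv2.convexHull(cn); e=cv2.fitEllipse(h);print('ellipse',e,'area',st[i][4])
    cc=dict(c,T=T);th=np.linspace(0,2*np.pi,72,endpoint=False)
    pts=h[:,0].astype(float)
    def res(p):
        x,y,z,r,a=p;t=np.radians(a)
        P=np.array([[x+r*np.cos(s),y+r*np.sin(s)*np.cos(t),z+r*np.sin(s)*np.sin(t)] for s in th])/1000
        q=np.array([proj(cc,v) for v in P]);
        d=np.linalg.norm(pts[:,None]-q[None],axis=2);j=d.argmin(1)
        nx=np.roll(q,-1,0)-np.roll(q,1,0);nx/=np.linalg.norm(nx,axis=1)[:,None];n=np.c_[-nx[:,1],nx[:,0]]
        return np.r_[((pts-q[j])*n[j]).sum(1),(r-(Rd or 24))/.3]
    for a0 in (0,25):
        f=least_squares(res,[0,0,topz,24,a0]);print('lid centre tool mm, r, tilt',f.x.round(1),'cost',round(f.cost,1))
E
python3 -m creep '[[0,0,0.15,0,1],[0,0,0.3,0,1],[0,0,0.3,0,1]]'; python3 - <<'E'
from go import go
from tilt import *
go(.542,-.0024,.015,81); tilt('w3',(20,110,60),(35,255,255),-30)
E
```

```text
time: 7.7
position: [0.5419, 0.0, 0.011]
tool_rot: [-2.388, -2.041, 0.0]
ft_force: [-3.8, 1.2, 2.2]
gripper_width: 0.635
shift cm [-0.24  0.05 -0.4 ] twist 0.0 now [0.5419 0.     0.011 ] yaw 81.0 tilt [-0.  0. -1.] F [-3.8  1.2  2.2] w 0.635 t 7.7 q7 0.74
ellipse ((320.3705139160156, 239.38223266601562), (80.87185668945312, 81.18365478515625), 167.91067504882812) area 5176
lid centre tool mm, r, tilt [ -0.1  -4.9 -28.9  24.  -16.9] cost 0.3
lid centre tool mm, r, tilt [ -0.1  -4.9 -28.9  24.  -16.9] cost 0.3
```

```bash
sed -i "s/    c,im=snap('wrist',name);I=/    c,im=(cam('wrist'),cv2.imread(name)[...,::-1].copy()) if '\/' in name else snap('wrist',name);I=/" tilt.py; python3 - <<'E'
from tilt import *
for r in (23.,24.,25.,26.): print(r);tilt('pics/raw_w1.png',(20,110,60),(35,255,255),69,r); tilt('pics/raw_w3.png',(20,110,60),(35,255,255),-30,r)
E
python3 -m creep '[[0,0,0.1,0,1],[0,0,0.2,0,1],[0,0,0.3,0,1],[0,0,0.3,0,1]]'; python3 go.py .542 -.0024 .015 81
```

```text
23.0
ellipse ((464.93719482421875, 388.8334045410156), (28.7363338470459, 360.4788513183594), 88.90877532958984) area 4776
lid centre tool mm, r, tilt [  17.8  -35.8 -166.2   23.  -140.2] cost 35.9
lid centre tool mm, r, tilt [  17.7  -35.9 -166.2   23.    39.8] cost 35.8
ellipse ((320.3705139160156, 239.38223266601562), (80.87185668945312, 81.18365478515625), 167.91067504882812) area 5176
lid centre tool mm, r, tilt [ -0.1  -7.8 -36.2  23.  -16.9] cost 0.3
lid centre tool mm, r, tilt [ -0.1  -7.8 -36.2  23.  -16.9] cost 0.3
24.0
ellipse ((464.93719482421875, 388.8334045410156), (28.7363338470459, 360.4788513183594), 88.90877532958984) area 4776
lid centre tool mm, r, tilt [  16.9  -37.4 -167.3   24.  -138.7] cost 39.5
lid centre tool mm, r, tilt [  16.9  -37.4 -167.3   24.    41.3] cost 39.5
ellipse ((320.3705139160156, 239.38223266601562), (80.87185668945312, 81.18365478515625), 167.91067504882812) area 5176
lid centre tool mm, r, tilt [ -0.1  -4.9 -28.9  24.  -16.9] cost 0.3
lid centre tool mm, r, tilt [ -0.1  -4.9 -28.9  24.  -16.9] cost 0.3
25.0
ellipse ((464.93719482421875, 388
[... 603 characters left out ...]
84) area 4776
lid centre tool mm, r, tilt [  10.5  -41.3 -168.7   26.  -132.4] cost 63.7
lid centre tool mm, r, tilt [  18.3  -34.2 -164.3   26.    41.3] cost 39.5
ellipse ((320.3705139160156, 239.38223266601562), (80.87185668945312, 81.18365478515625), 167.91067504882812) area 5176
lid centre tool mm, r, tilt [ -0.1   1.  -14.3  26.  -16.9] cost 0.3
lid centre tool mm, r, tilt [ -0.1   1.  -14.3  26.  -16.9] cost 0.3
time: 8.15
position: [0.543, -0.0001, 0.0092]
tool_rot: [2.387, 2.04, 0.002]
ft_force: [-4.7, 0.0, 10.9]
gripper_width: 0.631
shift cm [-0.24 -0.06 -0.58] twist 0.0 now [ 5.43e-01 -1.00e-04  9.20e-03] yaw 81.0 tilt [ 0.002 -0.    -1.   ] F [-4.7  0.  10.9] w 0.631 t 8.2 q7 0.73
```

```bash
python3 -m creep '[[0,0,-3,0,1],[0,0,-8,0,1],[0,0,-13,0,1],[0,0,-18,0,1],[0,0,-20,0,1],[0,0,-20,0,1],[0,0,-20,0,1]]'; python3 go.py .6158 .0014 .2087 81
```

```text
time: 8.85
position: [0.5426, -0.0007, 0.2078]
tool_rot: [2.388, 2.039, 0.001]
ft_force: [-0.0, 0.2, 0.3]
gripper_width: 0.631
shift cm [ 1.36  7.19 -0.08] twist -0.0 now [ 0.5426 -0.0007  0.2078] yaw 81.0 tilt [ 0.001 -0.001 -1.   ] F [-0.   0.2  0.3] w 0.631 t 8.8 q7 0.96
```

```bash
python3 -m creep '[[1.4,3,0,0,1],[1.4,6,0,0,1],[1.4,7.2,0,0,1],[1.4,7.2,0,0,1],[1.4,7.2,0,0,1],[1.4,7.2,0,0,1]]'; python3 - <<'E'
from go import go
from tilt import *
from tube import draw
go(.6158,.0014,.2087,81); tilt('w4',(20,110,60),(35,255,255),-30)
p=(.69485,-.01145,-9.1,.013)
out=[]
for n,(a,b,w,h),k in (('scene',(270,140,100,120),5),('wrist',(240,120,160,200),3)):
    c,im=snap(n,'x'+n);im=im[b:b+h,a:a+w,::-1];im=cv2.resize(im,None,fx=k,fy=k,interpolation=cv2.INTER_CUBIC)
    if n=='scene': draw(im,c,p,k,a,b)
    out.append(cv2.resize(im,None,fx=450/im.shape[0],fy=450/im.shape[0]))
cv2.imwrite('pics/v4.png',np.hstack(out)[:,:800])
E
```

```text
time: 9.45
position: [0.614, 0.0028, 0.2073]
tool_rot: [-2.386, -2.041, 0.003]
ft_force: [0.5, -0.4, -1.1]
gripper_width: 0.633
shift cm [-0.11  0.2  -0.14] twist 0.1 now [0.614  0.0028 0.2073] yaw 81.1 tilt [-0.002 -0.    -1.   ] F [ 0.5 -0.4 -1.1] w 0.633 t 9.4 q7 0.97
ellipse ((320.4096984863281, 237.98550415039062), (81.49034118652344, 81.6020278930664), 145.1270294189453) area 5244
lid centre tool mm, r, tilt [ -0.1  -6.2 -30.1  24.  -15.3] cost 0.3
lid centre tool mm, r, tilt [ -0.1  -6.2 -30.1  24.  -15.3] cost 0.3
```

View pics/v4.png

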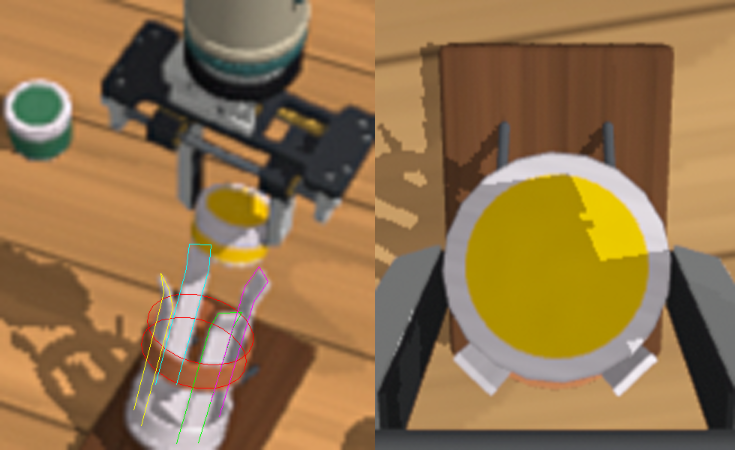

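```bash
python3 - <<'E'
from tube import *
im=cv2.imread('pics/raw_xscene.png');c=cam('scene');T=frame(.69485,-.01145,-9.1)
# optional overlay: lid discs r=30 and r=24 at tilts 15,20,25,30 about measured centre
o=manip.get_obs();M=R.from_rotvec(o['tool_rot']).as_matrix()
a,b,w,h,k=305,180,50,40,8
rows=[]
for t in (16,20,25,30):
    g=cv2.resize(im[b:b+h,a:a+w],None,fx=k,fy=k,interpolation=cv2.INTER_CUBIC)
    tr=np.radians(t);ax=M@[0,-np.sin(tr),-np.cos(tr)];u=M@[1,0,0];v=np.cross(ax,u);cen=np.array(o['position'])+M@[0,-.0062,-.0301]
    th=np.linspace(0,2*np.pi,60)
    for r,q,col in ((.030,0,(255,0,0)),(.024,0,(0,0,255)),(.03,-.032,(255,0,255))):
        P=[cen+q*ax+r*(np.cos(s)*u+np.sin(s)*v) for s in th]
        cv2.polylines(g,[np.array([(proj(c,p)-[a,b]+.5)*k for p in P]).astype(int)],True,col,1)
    cv2.putText(g,str(t),(5,310),0,.7,(255,255,255),2);rows.append(g)
cv2.imwrite('pics/v5.png',np.vstack([np.hstack(rows[:2]),np.hstack(rows[2:])])[:600])
E
```

```text
(no output)
```

View pics/v5.png

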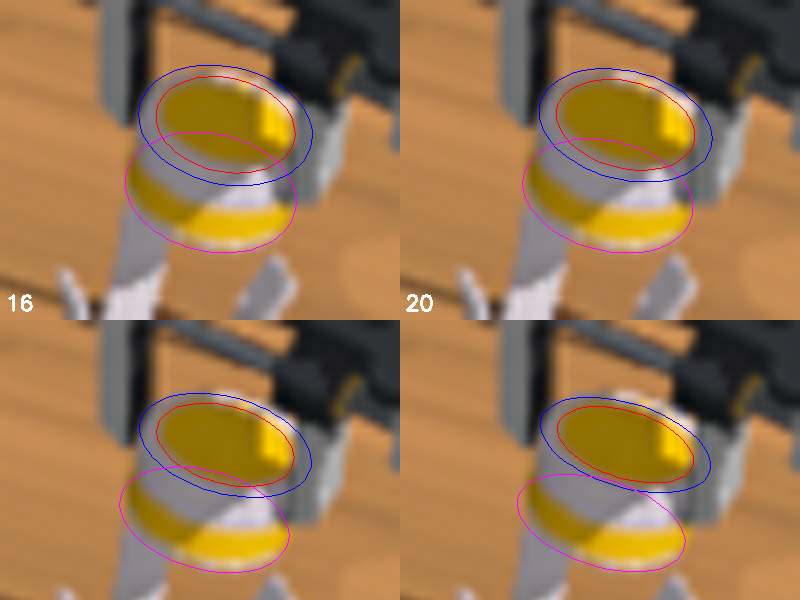

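```bash
python3 -m creep '[[0,0.55,0,0,1],[0,0.55,0,0,1],[0,1.0,1,0,1],[0,1.5,2,0,1],[0,1.95,3,0,1],[0,2.2,3.5,0,1],[0,2.2,3.5,0,1]]'; python3 go.py .6471 -.0030 .1471 81
```

```text
time: 10.3
position: [0.6366, -0.001, 0.1717]
tool_rot: [-2.387, -2.04, 0.003]
ft_force: [-0.5, -0.8, -0.0]
gripper_width: 0.633
shift cm [-0.03  1.07  2.46] twist 0.0 now [ 0.6366 -0.001   0.1717] yaw 81.0 tilt [-0.002  0.    -1.   ] F [-0.5 -0.8 -0. ] w 0.633 t 10.3 q7 0.97
```

```bash
python3 -m creep '[[0,0.4,0.8,0,1],[0,0.7,1.5,0,1],[0,1.05,2.2,0,1],[0,1.05,2.4,0,1],[0,1.05,2.4,0,1]]'; python3 - <<'E'
from go import go
from tilt import *
go(.6471,-.003,.1471,81); tilt('w6',(20,110,60),(35,255,255),-30)
c,a=snap('scene','s6',(270,140,100,120),5); b=cv2.imread('pics/raw_w6.png')[120:320,240:400,::-1]
cv2.imwrite('pics/v6.png',np.hstack([cv2.resize(a,(375,450)),cv2.resize(b,(360,450))])[...,::-1])
E
```

```text
time: 10.8
position: [0.6474, -0.0026, 0.1486]
tool_rot: [-2.388, -2.041, 0.001]
ft_force: [-2.6, -1.4, 0.4]
gripper_width: 0.63
shift cm [-0.04 -0.02  0.15] twist 0.0 now [ 0.6474 -0.0026  0.1486] yaw 81.0 tilt [-0. -0. -1.] F [-2.6 -1.4  0.4] w 0.63 t 10.8 q7 0.96
ellipse ((320.17535400390625, 230.74493408203125), (79.50003051757812, 82.2945327758789), 84.12727355957031) area 5157
lid centre tool mm, r, tilt [ -0.2 -10.3 -30.7  24.   -4.8] cost 0.4
lid centre tool mm, r, tilt [ -0.2 -10.3 -30.7  24.   -4.8] cost 0.4
```

View pics/v6.png

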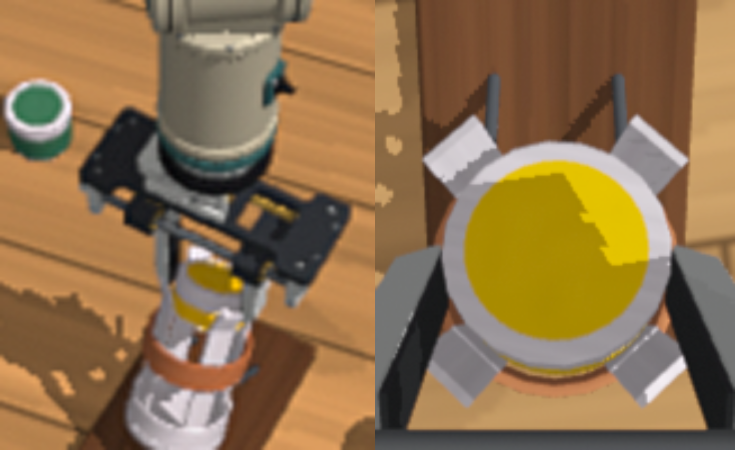

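```bash
python3 -m creep '[[0,-0.25,0,0,1],[0,-0.25,0,0,1],[0,-0.05,0.45,0,1],[0,-0.05,0.45,0,1]]'; python3 - <<'E'
from go import go
from tilt import *
go(.6471,-.003,.1471,81); tilt('w7',(20,110,60),(35,255,255),-30)
E
```

```text
time: 11.3
position: [0.6471, -0.0023, 0.1444]
tool_rot: [-2.388, -2.041, -0.0]
ft_force: [-0.0, -0.3, -0.7]
gripper_width: 0.632
shift cm [-0.07  0.01 -0.27] twist 0.0 now [ 0.6471 -0.0023  0.1444] yaw 81.0 tilt [ 0.  0. -1.] F [-0.  -0.3 -0.7] w 0.632 t 11.3 q7 0.95
ellipse ((320.2162780761719, 230.58982849121094), (79.04317474365234, 82.16673278808594), 85.1556625366211) area 5123
lid centre tool mm, r, tilt [ -0.2 -10.3 -30.4  24.   -3.9] cost 0.4
lid centre tool mm, r, tilt [ -0.2 -10.3 -30.4  24.   -3.9] cost 0.4
```

```bash
python3 -m creep '[[0,0,0,0,-1],[0,0,0,0,-1],[0,0,0,0,-1],[0,0,0,0,-1],[0,0,0,0,-1],[0,0,0,0,-1]]'; python3 -m creep '[[0,-0.93,-2,0,-1],[0,-2.33,-5,0,-1],[0,-4.1,-9,0,-1],[0,-4.1,-9,0,-1],[0,-4.1,-9,0,-1]]'; python3 - <<'E'
from go import go
from h import *
go(.6,-.003,.24,81)
c,a=snap('scene','s8',(270,170,100,110),5); c,b=snap('wrist','w8',(240,90,160,220),2)
cv2.imwrite('pics/v8.png',np.hstack([cv2.resize(a,(410,450)),cv2.resize(b,(328,450))])[...,::-1])
E
```

```text
time: 11.95
position: [0.647, -0.0023, 0.1448]
tool_rot: [2.388, 2.041, 0.0]
ft_force: [0.6, -0.1, 0.1]
gripper_width: 0.999
time: 12.45
position: [0.6069, 0.0039, 0.2358]
tool_rot: [2.387, 2.04, 0.002]
ft_force: [0.1, 0.6, -0.9]
gripper_width: 0.995
shift cm [-0.79 -0.57 -0.42] twist 0.0 now [0.6069 0.0039 0.2358] yaw 81.0 tilt [ 0.002 -0.001 -1.   ] F [ 0.1  0.6 -0.9] w 0.995 t 12.4 q7 0.99
```

View pics/v8.png

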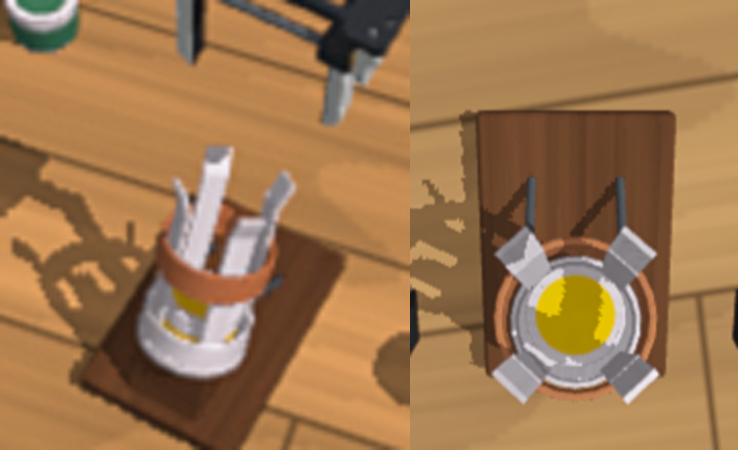

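```bash
python3 - <<'E'
from tube import *
im=cv2.imread('pics/raw_w8.png');c=cam('wrist');T=frame(.69485,-.01145,-9.1)
m=cv2.inRange(cv2.cvtColor(im,cv2.COLOR_BGR2HSV),(20,110,60),(35,255,255));k,l,st,ce=cv2.connectedComponentsWithStats(m);i=1+np.argmax(st[1:,4]);print(st[i],ce[i])
for z in (.032,.05,.08):
    q=np.array([proj(c,T[:3,3]+T[:3,:3]@[.024*np.cos(t)-.002,.024*np.sin(t),z]) for t in np.linspace(0,6.28,40)]);print(z,q.min(0),np.ptp(q,axis=0),q.mean(0))
E
python3 go.py .4435 -.2395 .10 81
```

```text
[ 293  377  343   20 4821] [479.51503837 388.67517113]
0.032 [300.10895754 224.89553601] [39.66538858 40.02916708] [319.93652593 245.26447269]
0.05 [299.12386186 223.38278979] [41.59844134 41.96838508] [319.91766366 244.73303293]
0.08 [297.24980965 220.50915706] [45.27590034 45.6546742 ] [319.88177219 243.72337726]
shift cm [-26.52 -12.25  13.41] twist 0.0 now [0.6061 0.0034 0.2338] yaw 81.0 tilt [-0.001 -0.001 -1.   ] F [ 0.9 -0.4 -0.7] w 1.002 t 12.6 q7 0.99
```

```bash
python3 -m creep '[[-26.5,-12.2,13.4,0,-1],[-26.5,-12.2,13.4,0,-1],[-26.5,-12.2,13.4,0,-1],[-26.5,-12.2,13.4,0,-1],[-26.5,-12.2,13.4,0,-1],[-26.5,-12.2,13.4,0,-1],[-26.5,-12.2,13.4,0,-1],[-26.5,-12.2,13.4,0,-1],[-26.5,-12.2,13.4,0,-1],[-26.5,-12.2,13.4,0,-1],[-26.5,-12.2,13.4,0,-1]]'; python3 - <<'E'
from h import *
from go import go
c,im=snap('wrist','w9')
b=cv2.inRange(cv2.cvtColor(im,cv2.COLOR_RGB2HSV),(60,60,30),(95,255,255))
k,l,st,ce=cv2.connectedComponentsWithStats(b)
for i in range(1,k):
    if st[i][4]>300:
        P=onz(c,*ce[i],.048);print(st[i],P.round(4)); go(P[0],P[1],.005,81)
E
```

```text
time: 13.65
position: [0.4462, -0.2373, 0.1013]
tool_rot: [2.384, 2.044, 0.002]
ft_force: [0.3, -0.5, -0.2]
gripper_width: 1.003
[ 290  178   56   53 2310] [ 0.4427 -0.2392  0.048 ]
shift cm [-0.22 -0.32  9.63] twist 0.2 now [ 0.446  -0.2375  0.1013] yaw 81.2 tilt [ 0.001 -0.    -1.   ] F [ 0.4 -0.7  0.4] w 0.999 t 13.7 q7 1.3
```

```bash
python3 -m creep '[[-0.2,-0.3,5,0,-1],[-0.2,-0.3,9,0,-1],[-0.2,-0.3,9.6,0,-1],[-0.2,-0.3,9.6,0,-1],[-0.2,-0.3,9.6,0,1],[-0.2,-0.3,9.6,0,1],[-0.2,-0.3,9.6,0,1],[-0.2,-0.3,9.6,0,1],[-0.2,-0.3,9.6,0,1],[-0.2,-0.3,9.6,0,1]]' 15;  python3 -m creep '[[0,0,-5,0,1],[0,0,-9.5,0,1],[0,0,-9.5,0,1],[0,0,-9.5,0,1]]'; python3 go.py .5408 .0002 .10 81
```

```text
time: 14.7
position: [0.4418, -0.2405, 0.0054]
tool_rot: [2.387, 2.04, 0.0]
ft_force: [-1.0, 0.2, 6.9]
gripper_width: 0.633
time: 15.1
position: [0.4415, -0.2408, 0.1005]
tool_rot: [2.387, 2.039, 0.0]
ft_force: [-0.3, 0.1, -1.7]
gripper_width: 0.634
shift cm [25.36  6.04  0.03] twist 0.0 now [ 0.4415 -0.2408  0.1005] yaw 81.0 tilt [ 0.001 -0.001 -1.   ] F [-0.3  0.1 -1.7] w 0.634 t 15.1 q7 1.3
```

```bash
python3 -m creep '[[25.4,6,0,0,1],[25.4,6,0,0,1],[25.4,6,0,0,1],[25.4,6,0,0,1],[25.4,6,0,0,1],[25.4,6,0,0,1],[25.4,6,0,0,1],[25.4,6,0,0,1],[25.4,6,0,0,1]]'; python3 - <<'E'
from go import go
from tilt import *
go(.5408,.0002,.027,81); tilt('w10',(60,60,30),(95,255,255),-43)
E
```

```text
time: 16.0
position: [0.5389, -0.0015, 0.0989]
tool_rot: [-2.391, -2.037, 0.005]
ft_force: [0.9, -1.2, -1.5]
gripper_width: 0.634
shift cm [0.21 0.17 7.19] twist -0.1 now [ 0.5389 -0.0015  0.0989] yaw 80.9 tilt [-0.002 -0.002 -1.   ] F [ 0.9 -1.2 -1.5] w 0.634 t 16.0 q7 0.85
ellipse ((320.2976989746094, 257.4298400878906), (77.80760192871094, 84.63096618652344), 89.80970764160156) area 5192
lid centre tool mm, r, tilt [ -0.2   2.7 -39.4  24.   -0.1] cost 0.1
lid centre tool mm, r, tilt [ -0.2   2.7 -39.4  24.   -0.1] cost 0.1
```

```bash
python3 -m creep '[[0.1,0.2,4,0,1],[0.1,0.2,7,0,1],[0.1,0.2,7.2,0,1],[0.1,0.2,7.4,0,1],[0.1,0.2,7.6,0,1],[0.1,0.2,7.8,0,1],[0.1,0.2,8,0,1],[0.1,0.2,8.2,0,1],[0.1,0.2,8.3,0,1],[0.1,0.2,8.3,0,1]]'; python3 - <<'E'
from go import go
from tilt import *
go(.5408,.0002,.0154,81); tilt('w11',(60,60,30),(95,255,255),-43)
E
```

```text
time: 17.05
position: [0.5419, 0.002, 0.0182]
tool_rot: [2.388, 2.041, -0.001]
ft_force: [-3.2, 0.4, 5.0]
gripper_width: 0.637
shift cm [-0.2  -0.08  0.28] twist 0.0 now [0.5419 0.002  0.0182] yaw 81.0 tilt [ 0.    -0.001 -1.   ] F [-3.2  0.4  5. ] w 0.637 t 17.1 q7 0.74
ellipse ((320.29840087890625, 251.49339294433594), (85.02460479736328, 86.51512145996094), 87.65153503417969) area 5796
lid centre tool mm, r, tilt [ -0.2  -2.7 -42.2  24.  -10.1] cost 0.2
lid centre tool mm, r, tilt [ -0.2  -2.7 -42.2  24.  -10.1] cost 0.2
```

```bash
python3 -m creep '[[0,0,0.2,0,1],[0,0,0.4,0,1],[0,0,0.6,0,1],[0,0,0.6,0,1]]'; python3 - <<'E'
from go import go
from tilt import *
go(.5408,.0002,.0154,81); tilt('w12',(60,60,30),(95,255,255),-43)
E
```

```text
time: 17.5
position: [0.5417, 0.002, 0.0119]
tool_rot: [2.388, 2.041, -0.001]
ft_force: [-4.1, 0.5, 5.0]
gripper_width: 0.636
shift cm [-0.2  -0.06 -0.35] twist 0.1 now [0.5417 0.002  0.0119] yaw 81.1 tilt [-0.    -0.001 -1.   ] F [-4.1  0.5  5. ] w 0.636 t 17.5 q7 0.74
ellipse ((320.333984375, 244.38294982910156), (88.16742706298828, 88.58501434326172), 165.1121826171875) area 6154
lid centre tool mm, r, tilt [ -0.1  -8.2 -44.1  24.  -17. ] cost 0.3
lid centre tool mm, r, tilt [ -0.1  -8.2 -44.1  24.  -17. ] cost 0.3
```

```bash
python3 -m creep '[[0,0,0.15,0,1],[0,0,0.3,0,1],[0,0,0.35,0,1],[0,0,0.35,0,1]]'; python3 - <<'E'
from go import go
from tilt import *
go(.5408,.0002,.0154,81); tilt('w13',(60,60,30),(95,255,255),-43)
E
```

```text
time: 17.95
position: [0.542, 0.002, 0.0078]
tool_rot: [2.388, 2.041, -0.001]
ft_force: [-3.2, 0.2, 6.2]
gripper_width: 0.635
shift cm [-0.2  -0.09 -0.76] twist 0.0 now [0.542  0.002  0.0078] yaw 81.0 tilt [-0. -0. -1.] F [-3.2  0.2  6.2] w 0.635 t 17.9 q7 0.73
ellipse ((320.40606689453125, 238.33847045898438), (89.21227264404297, 89.65215301513672), 165.84844970703125) area 6298
lid centre tool mm, r, tilt [ -0.1 -12.1 -45.1  24.  -17.4] cost 0.1
lid centre tool mm, r, tilt [ -0.1 -12.1 -45.1  24.  -17.4] cost 0.1
```

```bash
python3 -m creep '[[0,0,-3,0,1],[0,0,-8,0,1],[0,0,-13,0,1],[0,0,-18,0,1],[0,0,-20,0,1],[0,0,-20,0,1],[0,0,-20,0,1]]'; python3 go.py .6150 .0023 .2083 81
```

```text
time: 18.7
position: [0.5425, 0.0013, 0.2069]
tool_rot: [2.388, 2.04, 0.0]
ft_force: [-0.4, -1.3, -2.0]
gripper_width: 0.632
shift cm [ 1.23  7.14 -0.14] twist 0.0 now [0.5425 0.0013 0.2069] yaw 81.0 tilt [ 0.001 -0.001 -1.   ] F [-0.4 -1.3 -2. ] w 0.632 t 18.7 q7 0.96
```

```bash
python3 -m creep '[[1.2,3,-0.1,0,1],[1.2,6,-0.1,0,1],[1.2,7.1,-0.1,0,1],[1.2,7.1,-0.1,0,1],[1.2,7.1,-0.1,0,1],[1.2,7.1,-0.1,0,1]]'; python3 - <<'E'
from go import go
from tilt import *
from tube import frame
go(.6204,.0014,.1965,81);go(.6446,-.0028,.1439,81); tilt('w14',(60,60,30),(95,255,255),-43)
o=manip.get_obs();print(o['position'])
E
```

```text
time: 19.3
position: [0.613, 0.0029, 0.2073]
tool_rot: [-2.386, -2.041, 0.003]
ft_force: [0.6, 0.3, -0.5]
gripper_width: 0.631
shift cm [-0.04  0.76  1.08] twist 0.1 now [0.613  0.0029 0.2073] yaw 81.1 tilt [-0.002 -0.    -1.   ] F [ 0.6  0.3 -0.5] w 0.631 t 19.3 q7 0.98
shift cm [-0.07  3.23  6.34] twist 0.1 now [0.613  0.0029 0.2073] yaw 81.1 tilt [-0.002 -0.    -1.   ] F [ 0.6  0.3 -0.5] w 0.631 t 19.3 q7 0.98
ellipse ((320.34674072265625, 238.69761657714844), (89.10600280761719, 89.5738525390625), 175.70811462402344) area 6294
lid centre tool mm, r, tilt [ -0.1 -11.9 -44.9  24.  -18.2] cost 0.1
lid centre tool mm, r, tilt [ -0.1 -11.9 -44.9  24.  -18.2] cost 0.1
[0.61319779 0.00294129 0.20775039]
```

```bash
python3 -m creep '[[-0.05,0.76,1.1,0,1],[-0.05,0.76,1.1,0,1],[-0.05,1.2,2,0,1],[-0.05,1.65,3,0,1],[-0.05,2.1,4,0,1],[-0.05,2.35,4.5,0,1],[-0.05,2.35,4.5,0,1]]'; python3 - <<'E'
from go import go
from tilt import *
go(.6446,-.0028,.1439,81); tilt('w15',(60,60,30),(95,255,255),-43)
E
```

```text
time: 20.05
position: [0.6371, -0.0015, 0.1619]
tool_rot: [-2.387, -2.04, 0.002]
ft_force: [0.2, 0.7, -0.1]
gripper_width: 0.632
shift cm [-0.01  0.76  1.8 ] twist 0.0 now [ 0.6371 -0.0015  0.1619] yaw 81.0 tilt [-0.002  0.    -1.   ] F [ 0.2  0.7 -0.1] w 0.632 t 20.1 q7 0.96
ellipse ((320.3705749511719, 238.66238403320312), (89.17847442626953, 89.5787124633789), 175.986572265625) area 6298
lid centre tool mm, r, tilt [ -0.1 -11.9 -45.1  24.  -17.6] cost 0.2
lid centre tool mm, r, tilt [ -0.1 -11.9 -45.1  24.  -17.6] cost 0.2
```

```bash
python3 -m creep '[[0,0.3,0.6,0,1],[0,0.55,1.2,0,1],[0,0.78,1.75,0,1],[0,0.78,1.75,0,1],[0,0.78,1.75,0,1]]'; python3 - <<'E'
from go import go
from tilt import *
go(.6446,-.0028,.1439,81); tilt('w16',(60,60,30),(95,255,255),-43)
c,a=snap('scene','s16',(270,140,100,120),5); b=cv2.imread('pics/raw_w16.png')[120:320,240:400,::-1]
cv2.imwrite('pics/v16.png',np.hstack([cv2.resize(a,(375,450)),cv2.resize(b,(360,450))])[...,::-1])
E
```

```text
time: 20.6
position: [0.6451, -0.0025, 0.1456]
tool_rot: [-2.388, -2.041, 0.0]
ft_force: [0.5, 0.6, -0.9]
gripper_width: 0.634
shift cm [-0.03 -0.05  0.17] twist 0.0 now [ 0.6451 -0.0025  0.1456] yaw 81.0 tilt [-0.  0. -1.] F [ 0.5  0.6 -0.9] w 0.634 t 20.6 q7 0.96
ellipse ((320.3150939941406, 238.639892578125), (89.02754974365234, 89.55372619628906), 174.94915771484375) area 6289
lid centre tool mm, r, tilt [ -0.1 -11.9 -44.8  24.  -18.6] cost 0.3
lid centre tool mm, r, tilt [ -0.1 -11.9 -44.8  24.  -18.6] cost 0.3
```

View pics/v16.png

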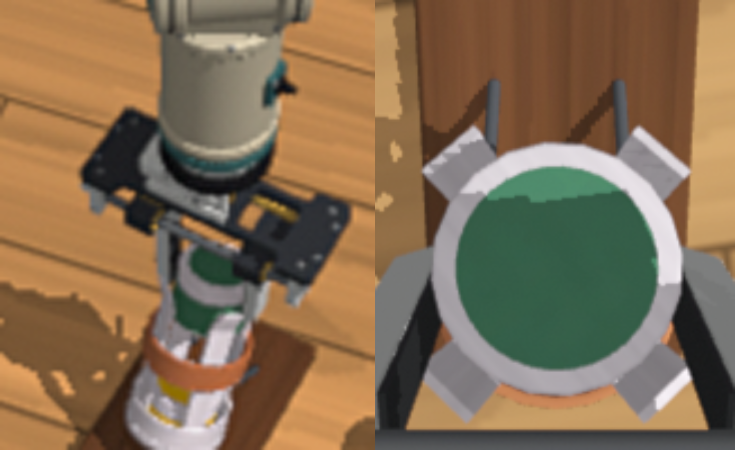

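```bash
python3 -m creep '[[0,0,0,0,-1],[0,0,0,0,-1],[0,0,0,0,-1],[0,0,0,0,-1],[0,0,0,0,-1],[0,0,0,0,-1]]'; python3 -m creep '[[0,-0.93,-2,0,-1],[0,-2.33,-5,0,-1],[0,-4.1,-9,0,-1],[0,-4.1,-9,0,-1],[0,-4.1,-9,0,-1],[0,-4.1,-9,0,-1]]'; python3 - <<'E'
from tube import *
T=frame(.69485,-.01145,-9.1)
c,a=snap('scene','s17',(290,190,60,75),6); c,b=snap('wrist','w17',(240,120,160,200),2)
im=cv2.imread('pics/raw_w17.png');m=cv2.inRange(cv2.cvtColor(im,cv2.COLOR_BGR2HSV),(60,60,30),(95,255,255));k,l,st,ce=cv2.connectedComponentsWithStats(m);print([(st[i],ce[i]) for i in range(1,k) if st[i][4]>300])
for z in (.064,.08,.096):
    q=np.array([proj(c,T[:3,3]+T[:3,:3]@[.0236*np.cos(t)-.002,.0236*np.sin(t),z]) for t in np.linspace(0,6.28,40)]);print(z,q.min(0),np.ptp(q,axis=0),q.mean(0))
o=manip.get_obs();print(o['position'],o['time'],o['ft_force'])
cv2.imwrite('pics/v17.png',np.hstack([cv2.resize(a,(360,450)),cv2.resize(b,(360,450))])[...,::-1])
E
```

```text
time: 21.3
position: [0.6452, -0.0026, 0.1458]
tool_rot: [2.388, 2.041, 0.0]
ft_force: [1.0, -1.0, 0.1]
gripper_width: 1.001
time: 21.9
position: [0.6043, 0.0032, 0.2348]
tool_rot: [-2.388, -2.04, 0.002]
ft_force: [0.0, 0.6, 0.1]
gripper_width: 0.998
[(array([ 608,   13,   32,   52, 1003], dtype=int32), array([622.49750748,  41.35692921])), (array([ 300,  222,   43,   44, 1502], dtype=int32), array([320.85153129, 243.84354194]))]
0.064 [299.08567862 223.9501069 ] [42.38847905 42.78782745] [320.27470814 245.71443862]
0.08 [298.08985082 222.43658897] [44.3804337  44.78690901] [320.27458786 245.2117263 ]
0.096 [296.99581509 220.77563655] [46.5688351  46.98196725] [320.27445384 244.66004678]
[0.60419274 0.00334305 0.23429585] 22.0 [-0.62047028  0.13362854 -0.24296229]
```

View pics/v17.png

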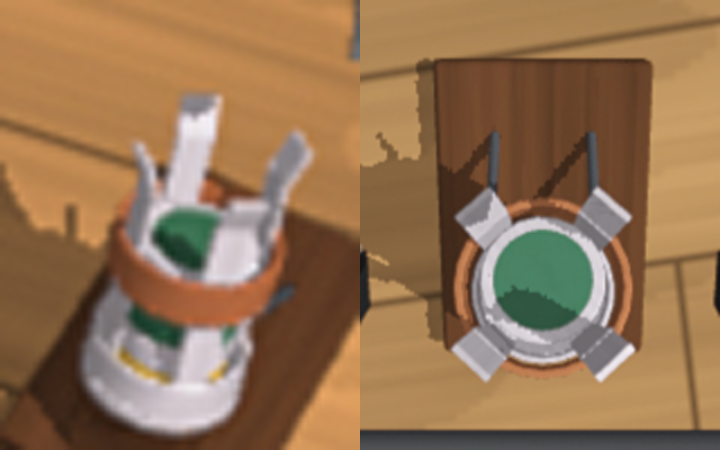

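```bash
python3 -c "
from cell import job_done
print(job_done())"
```

```text
the job is handed in; nothing more can be done
None
```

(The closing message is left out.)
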